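# Let a lacquered cup down the drying rails

### The arm

A 6-joint arm with a two-finger parallel gripper is mounted at the origin on the work surface. World frame = base frame: x ahead of the robot, y to its left, z up, the work surface at z = 0. Lengths are in m, angles in rad, forces in N, time in s.
With the tool pointing down it reaches from about 0.25 to 0.775 m from the base axis. Payload 4 kg.
Tool frame: the origin (TCP) lies midway between the tips of the shut fingers; the grasp point (between the pads) lies 19 mm behind it (grip_point_offset is the distance from the TCP to the grasp point, in m); z points along the fingers, y is the line along which they close (so a half turn about z gives the same grasp; the last joint's range is limited). The gripper opens to 94 mm and grips with 3 to 60 N. Pads are 16 mm wide; open, the fingers measure 119 mm over their backs; the gripper's body (75 mm by 177 mm) begins 78 mm behind the grasp point.
Start: joints at [1.096, 0.087, 1.371, -0, 1.684, -0.103], TCP at [0.2, 0.512, 0.206] pointing down, gripper open.
Joint ranges: [-3.1, 3.1], [-0.76, 2.03], [0.27, 2.55], [-1.08, 4.22], [0.17, 2.65], [-2.57, 2.57]. Speed limits (rad/s): [2.79, 2.79, 3.14, 3.14, 3.14, 3.14].

### API

Orientations are given as [roll, pitch, yaw] about the fixed x, y, z axes, in that order (R = Rz(yaw) Ry(pitch) Rx(roll)).
In Python, from bench import * gives the robot as it stands.
- The arm moves only by the tool carry_out, never from a script. Its argument "commands" is a list of rows, each a list of 6 numbers: the shift along the tool's x, y, z in m, then the turn, a rotation vector about the tool's x, y, z in rad. In form: [[tx, ty, tz, rx, ry, rz], ...]. A call has exactly 5 rows; each row is the pose to reach, as a shift and turn from the pose commanded when the call began, along the tool's axes at that moment; what a row does not reach only later rows make up. A row lasts 1/10 s, in which the tool goes at most 50 mm and 8.59 degrees, less where a joint would pass 70% of its speed; a pose out of reach is approached as far as the arm can. A call with a gripper value outside its range is refused whole. "jaw" is the opening, from 0 (shut) to 1 (fully open), set as the call begins (left out, the last holds). The fingers move at their own pace and stop on an object; the grip force is fixed at half the most. Time passes only in rows, so rows that repeat a pose let the fingers close, or fill a call up. It gives the time, the measured TCP pose, the force, the opening and the grip force at its end, in the units of the state.
- get_obs(): the state, without advancing time (a new reading comes with each control period).
- snapshot(name): name is "side" or "top"; returns a dict with "img" (384x512x3 uint8, red, green, blue), "range_z" (384x512 float32, m along the optical axis (not along the pixel's ray), 0 where there is no reading), "fx", "fy", "cx", "cy" (pixels), "distortion" ([k1, k2, p1, p2, k3] as OpenCV has them; the pictures are not rectified), "R" (3x3) and "t" (3): a world point X has camera coordinates R X + t. Camera axes: x right, y down, z forward; pixel columns grow to the right and rows downward; lengths in m; the calibration is good to about 2 mm. A picture is of the moment at which its call begins.
- close_job(): hands the job in; it is judged then, once.
The state is a dict: "time": time; "joint_positions": joint angles; "qvel": joint speeds; "joint_torque": joint torques, N m; "tool_pos": TCP position; "ee_rot": TCP orientation; "wrist_force": force on the tool from outside, world axes, zero at the start; "wrist_torque": the same for the moment, N m; "width": finger opening in m; "finger_force": force on a finger pad.
Only numpy, scipy, OpenCV 4.12 (cv2) and the standard library are available. Lean on these libraries where they do the work, as an engineer would, in place of code of your own. Each camera call takes 0.05 s, during which the arm holds its last target. There are 200 camera calls.

### The job

Push the red gate lever over so that the wooden roller, with the freshly lacquered cup hanging from its axle, runs down the drying rails by itself; leave the roller untouched until it has passed the brass marks. Then brake it smoothly by the roller to a standstill and keep it still for a second, well short of the blue end stops, and ease it down against both stops, without a jerk or bump: the hanging cup must hardly swing (10 degrees at most). Never touch the wet cup or its hanger, leave the two finished boxes alone, and take the hand away at the end.

Things in the scene. Friction and masses are not known exactly. Their poses are not given: they have to be found in the camera images.
- ramp: Rail stand, fixed: plywood base 150 x 560 mm with two wooden rails. Origin: underside centre of the base, on the table. y points DOWNHILL along the rails, x across them (gate lever on the -x side), z up. Rails slope 0.14 rad: their top is 150 mm above the table at y = 0 and falls 141 mm per m of y. Each rail is 12 mm wide, clear gap between them 56 mm, open from above and at the lower end.
- roller: Wooden drum, diameter 76, width 26 mm, in the gap between the rails, fixed on a steel axle (diameter 32, length 110) that rolls on both rails. About 0.4 kg, 0.58 with cup (+-20 %). Origin at the drum's centre on the axle (ramp z = 0.166 - 0.141 y); x along the axle; it turns about x as it rolls. Starts at ramp y = -0.20.
- hanger: Aluminium hanger with a red cup (diameter 58, height 36 mm), 0.18 kg, hanging freely from the axle below the drum and swinging about it like a pendulum. Origin on the axle, same point as the roller's; z points up when it hangs straight. Centre of mass 73 mm below the axle, cup from 57 to 93 mm below it, hanger plates 14 mm long along the rails. Period about 0.55 s, little damping.
- gate (a joint): Gate shaft on the -x side, outside the rail (ramp y = -0.18, 144 mm above the table). 0 rad: red tooth and lever upright, the tooth in front of the axle's end; grows to 1.3 as both swing DOWNHILL (+y of the ramp). Friction 0.09 N m holds it wherever it is left (push about 1.2 N at the knob); past about 1 rad the roller rolls free over the tooth.
- gate_knob (a point): Centre of the red ball (diameter 26 mm) on the gate lever, 92 mm to the -x side of the rails' middle and 80 mm above the gate shaft. The lever below it is a 9 mm rod. Push the ball downhill.
- marks (a point): The point midway between the two brass marks on the rails, at the height of the axle when it passes (ramp y = -0.05). The freed roller gains 0.4 m/s2 at first, then drag levels it off: 0.2 m/s at the marks, about 0.24 m/s farther down (+-15 %).
- rest (a point): Where the roller's origin is when both ends of the axle lie against the blue stops (ramp y = 0.20). The stops are blocks 12 mm wide, 16 mm long and 34 mm tall, one on each rail; between them the gap is open, so fingers standing in front of the drum can pass on downhill.
- box_black: Finished round box with black lid, 100 mm diameter, 55 mm tall, standing loose beside one end of the rails; bystander. Origin under its centre.
- box_red: Finished round box with red lid, 100 mm diameter, 55 mm tall, loose beside the other end; bystander. Origin under its centre.
Things that resemble listed ones, but are neither listed nor needed, are in the scene too. Leave any purple or turquoise look-alike of the roller alone.

How it is judged:
On the way, in this order (a step that is already met when the one before it is completed fails the run):
1. the gate is open and the roller has run past the brass marks (value of joint gate above 0.8 rad and y of roller in the frame of ramp above -0.05 m).
2. the roller is brought to a standstill between the marks and 15 mm short of the stops and kept still (linear speed of roller below 0.03 m/s and y of roller in the frame of ramp between -0.05 and 0.185 m), for 0.7 s.
3. the roller rests against the stops (distance between roller and rest below 0.008 m and linear speed of roller below 0.02 m/s), for 0.3 s.
At the end, for the whole second after the job is handed in: The roller lies still on both rails against both lower stops (its centre within 8 mm of the rest point, square to the rails within 0.1 rad), the cup hangs from it, the gate is open (over 0.8 rad) and the robot is clear (all of step 3 and angle between the x axis of roller and the x axis of ramp, either way round below 0.1 rad and value of joint gate above 0.8 rad and angle between hanger's own z axis and vertical below 0.175 rad); the robot touches nothing.
It fails at once if the hand touches the roller before it has passed the marks (y of roller in the frame of ramp below -0.05 m and contact force between any of the arm, the fingers and roller above 0.3 N).
It fails at once if the hand touches the wet cup or its hanger (contact force between any of the arm, the fingers and hanger above 0.3 N).
It fails at once if the cup swings more than 0.175 rad (angle between hanger's own z axis and vertical above 0.175 rad).
It fails at once if the roller leaves the rails (height (world z) of roller below 0.12 m or height (world z) of roller above 0.21 m or angle between the x axis of roller and the x axis of ramp, either way round above 0.3 rad).
It fails at once if a finished box is moved (distance of any of box_black, box_red from where it was at the start of the episode above 0.02 m).
It also fails if it takes over 38 s, if anything falls off the work surface, if the arm or the gripper's body presses on something with over 40 N, if the wrist force passes 120 N, or if a joint passes its speed limit or range.

## Working session

There is one attempt and no reset: what is moved stays moved. The work goes in short steps, Python scripts to look and compute and a tool call to move; the robot and the scene stay as the last step left them, time stands still between calls to the robot, and variables do not carry over. Pictures are saved under pics/ and viewed, at most 10 in all, crops included, and the job is handed in when it is done.

Besides the shell and the picture viewer there is one more tool, called after "Emit:" as name([rows], argument=value, ...), one row to a line, values as JSON. carry_out: Moves the arm, as the interface text tells. Its arguments: {"type":"object","properties":{"commands":{"type":"array","items":{"type":"array","items":{"type":"number"}}},"jaw":{"type":"number"}},"required":["commands"]}

```bash
mkdir -p pics; ls; python3 - <<'E'
from bench import *
import cv2,numpy as np
o=get_obs();print(o)
for n in("side","top"):
    s=snapshot(n);np.savez("%s0.npz"%n,**s)
    cv2.imwrite("pics/%s0.png"%n,cv2.resize(s["img"][:,:,::-1],(800,600),interpolation=cv2.INTER_CUBIC))
    print(n,s["fx"],s["fy"],s["cx"],s["cy"],s["distortion"],s["R"],s["t"])
E
```

```text
pics
{'time': 0.0, 'joint_positions': array([ 1.09587954e+00,  8.79656909e-02,  1.37221539e+00, -1.48068837e-05,
        1.68355728e+00, -1.03110671e-01]), 'qvel': array([ 0.001677  ,  0.0002528 , -0.00137816,  0.00116431, -0.00061638,
       -0.0003537 ]), 'joint_torque': array([-4.35894333e-05, -3.40177310e+01, -3.02427328e+01,  7.18908501e-02,
        3.28500720e-02, -1.69117734e-04]), 'tool_pos': array([0.19958863, 0.51194697, 0.20431802]), 'ee_rot': array([-3.13945683e+00, -2.06214843e-04,  2.76978466e+00]), 'wrist_force': array([-0.29800792,  0.07797105, -0.37950463]), 'wrist_torque': array([-0.02761982, -0.03320319, -0.02948988]), 'finger_force': 0.0, 'width': 0.09447178299583234}
side 375.2246777717688 375.2246777717688 253.31223328907592 185.26161301579512 [0.03037594 0.         0.         0.         0.        ] [[ 0.9260484  -0.3773802   0.00430739]
 [-0.28796299 -0.71391398 -0.63828218]
 [ 0.24395017  0.58983982 -0.76979043]] [-0.52338023  0.2468198   1.31676014]
top 387.7567667089468 387.7567667089468 257.75988114770695 193.32530527642254 [0.04041895 0.         0.         0.         0.        ] [[ 3.82914339e-04 -9.99910161e-01  1.33986421e-02]
 [-9.94722231e-01 -1.75561080e-03 -1.02589475e-01]
 [ 1.02603782e-01 -1.32886442e-02 -9.94633538e-01]] [-0.00807059  0.55163346  1.29583565]
```

View pics/side0.png

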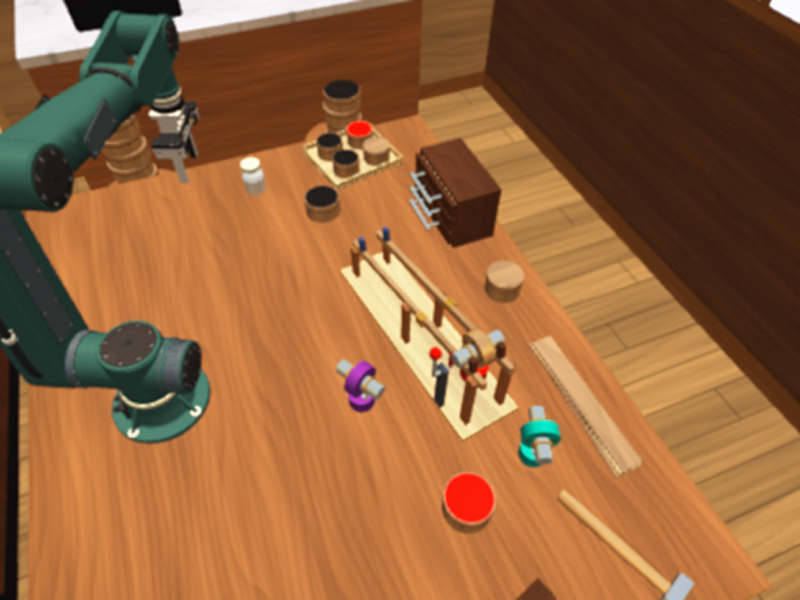

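View pics/top0.png

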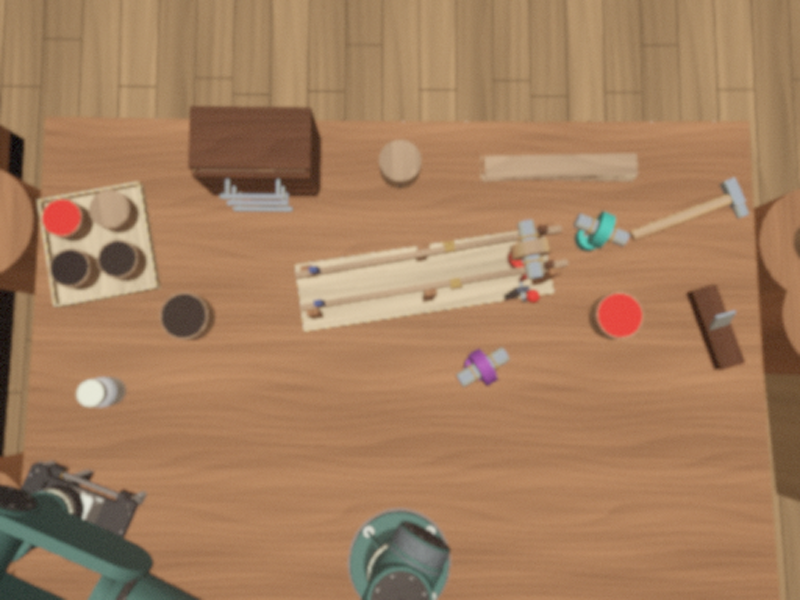

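Top view (800x600 px): the ramp runs from its blue stops (312,270)/(320,304) to the wooden roller with grey axle at (530,248). The red knob is at (533,296). Look-alikes are purple (483,367) and turquoise (600,230). The wooden roller is the one on the rails behind the gate, so it fits. Next I'll measure it and confirm in a crop.

```bash
cat > h.py <<'E'
import numpy as np,cv2
def cloud(s):
    K=np.array([[s["fx"],0,s["cx"]],[0,s["fy"],s["cy"]],[0,0,1.]])
    v,u=np.mgrid[0:384,0:512]
    p=cv2.undistortPoints(np.stack([u,v],-1).reshape(-1,1,2).astype(float),K,np.array(s["distortion"])).reshape(-1,2)
    z=s["range_z"].reshape(-1).astype(float)
    C=np.c_[p*z[:,None],z]
    W=(C-s["t"])@s["R"]
    W[z<=0]=np.nan
    return W.reshape(384,512,3)
E
python3 - <<'E'
from h import *
for n in("top","side"):
    s=dict(np.load(n+"0.npz"));W=cloud(s);I=s["img"]
    hsv=cv2.cvtColor(I,cv2.COLOR_RGB2HSV)
    X,Y,Z=W[...,0],W[...,1],W[...,2]
    reg=(X>.35)&(X<.75)&(Y<.3)&(Y>-.4)
    # blue stops
    for nm,m in dict(blue=(hsv[...,0]>100)&(hsv[...,0]<128)&(hsv[...,1]>120)&reg&(Z>.1),
        red=((hsv[...,0]<4)|(hsv[...,0]>176))&(hsv[...,1]>200)&(Z>.12)&reg,
        grey=(hsv[...,1]<70)&(hsv[...,2]>90)&reg&(Z>.15),
        base=reg&(abs(Z-.012)<.006)&(hsv[...,1]<120)).items():
        k,l,st,c=cv2.connectedComponentsWithStats(m.astype(np.uint8),connectivity=8)
        for i in range(1,k):
            if st[i,4]>=4:
                P=W[l==i];print(n,nm,st[i,4],c[i].round(1),P.mean(0).round(4),P.min(0).round(3),P.max(0).round(3))
    m=reg&(Z>.115)&(Z<.19)&(hsv[...,0]>5)&(hsv[...,0]<28)
    P=W[m];np.save("rails_%s.npy"%n,P);print(len(P))
    if n=="top":
        c=I[145:225,180:370,::-1]
        cv2.imwrite("pics/crop1.png",cv2.resize(c,None,fx=4.2,fy=4.2,interpolation=cv2.INTER_CUBIC))
    else:
        c=I[140:285,205:345,::-1]
        cv2.imwrite("pics/crop2.png",cv2.resize(c,None,fx=4,fy=4,interpolation=cv2.INTER_CUBIC))
E
```

```text
top grey 130 [336.9 147.6] [ 0.6712 -0.2416  0.2074] [ 0.646 -0.264  0.178] [ 0.693 -0.227  0.235]
top grey 160 [341.2 170. ] [ 0.6039 -0.2536  0.2046] [ 0.581 -0.277  0.17 ] [ 0.628 -0.236  0.232]
top grey 5 [198.2 172.6] [0.6031 0.1789 0.1525] [0.599 0.176 0.151] [0.608 0.18  0.155]
top grey 8 [201.4 171.2] [0.6074 0.1692 0.1524] [0.602 0.167 0.151] [0.612 0.173 0.154]
top grey 28 [333.9 184.4] [ 0.5669 -0.242   0.1537] [ 0.562 -0.254  0.151] [ 0.572 -0.23   0.158]
top grey 4 [335.2 190.2] [ 0.5443 -0.2373  0.1927] [ 0.542 -0.242  0.152] [ 0.547 -0.233  0.224]
top grey 14 [202.7 193.4] [0.5385 0.164  0.1524] [0.533 0.156 0.151] [0.543 0.172 0.157]
top base 37 [312.5 151.1] [ 0.7022 -0.1994  0.0115] [ 0.695 -0.243  0.007] [ 0.711 -0.162  0.017]
top base 5 [328.6 148.6] [ 0.7113 -0.2558  0.0115] [ 0.709 -0.261  0.01 ] [ 0.714 -0.25   0.014]
top base 8 [368.9 153.4] [ 0.6944 -0.396   0.0122] [ 0.684 -0.398  0.007] [ 0.706 -0.395  0.018]
top base 18 [295.5 154. ] [ 0.6922 -0.1399  0.0098] [ 0.688 -0.156  0.006] [ 0.697 -0.124  0.015]
top base 20 [278.4 156.8] [ 0.6821 -0.08    0.0109] 
[... 999 characters left out ...]
0.213]
side grey 16 [302.4 222.9] [ 0.6235 -0.2554  0.2095] [ 0.619 -0.263  0.202] [ 0.628 -0.244  0.214]
side grey 92 [295.  227.5] [ 0.5963 -0.2599  0.2056] [ 0.583 -0.274  0.172] [ 0.615 -0.226  0.212]
side grey 31 [281.4 235.4] [ 0.5598 -0.2463  0.162 ] [ 0.542 -0.255  0.151] [ 0.575 -0.23   0.2  ]
side base 455 [260.1 181.4] [0.6352 0.1017 0.0122] [ 0.586 -0.031  0.006] [0.672 0.227 0.018]
side base 1504 [253.6 206.6] [ 0.5628 -0.002   0.0122] [ 0.495 -0.229  0.006] [0.641 0.222 0.018]
side base 140 [288.3 213.5] [ 0.6729 -0.0859  0.012 ] [ 0.651 -0.134  0.006] [ 0.69  -0.034  0.018]
side base 911 [302.8 258.7] [ 0.6368 -0.2768  0.0123] [ 0.567 -0.341  0.006] [ 0.724 -0.172  0.018]
1456
```

View pics/crop1.png

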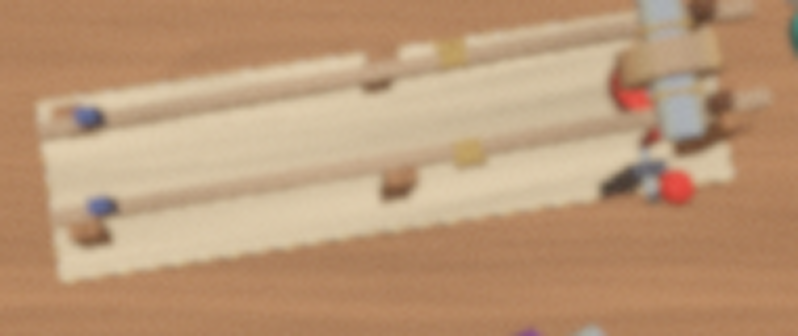

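View pics/crop2.png

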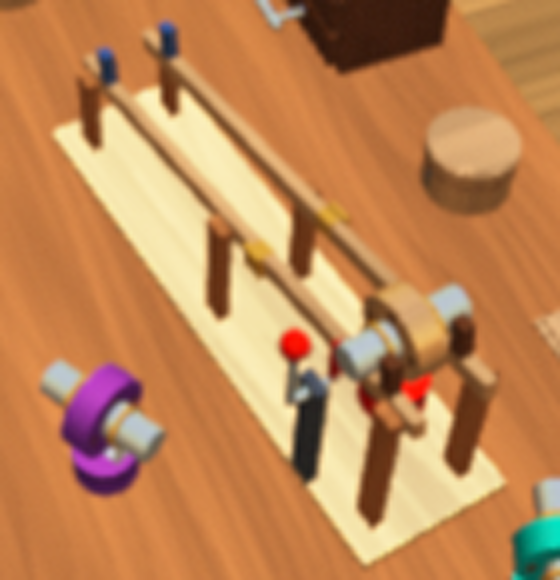

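Both crops agree. The wooden roller sits on the rails with the red cup below it, upright gate knob on the near side, blue stops at the far end, and the purple and turquoise copies lie off the stand. Next is a ramp fit.

```bash
cat > fit.py <<'E'
from h import *
from scipy.optimize import least_squares
def loc(P,q):
    c,s=np.cos(q[2]),np.sin(q[2]);d=P[:,:2]-q[:2]
    return np.c_[c*d[:,0]+s*d[:,1],-s*d[:,0]+c*d[:,1],P[:,2]]
for n in("top","side"):
    s=dict(np.load(n+"0.npz"));W=cloud(s);I=s["img"];hsv=cv2.cvtColor(I,cv2.COLOR_RGB2HSV)
    P=W.reshape(-1,3);P=P[np.isfinite(P).all(1)]
    H=hsv.reshape(-1,3)[np.isfinite(W.reshape(-1,3)).all(1)]
    q=np.array([.6,-.03,np.arctan2(.064,.42)*0+np.arctan2(-(.0),1)])
    q=np.array([.595,-.03,.14])
    for it in range(6):
        L=loc(P,q);m=(abs(L[:,2]-(.15-.141*L[:,1]))<.006)&(abs(abs(L[:,0])-34)<99)&(abs(abs(L[:,0])-.034)<.014)&(abs(L[:,1])<.17)
        f=lambda r:(lambda L:np.abs(L[:,0])-.034)(loc(P[m],[r[0],q[1],r[1]]))
        r=least_squares(f,[q[0],q[2]],loss="soft_l1",f_scale=.003).x;q[0],q[2]=r
        # ends of base
        L=loc(P,q);b=(abs(L[:,2]-.011)<.006)&(abs(L[:,0])<.08)&(abs(L[:,1])<.32)&(H[:,1]<120)
    L=loc(P,q);print(n,"q",q,m.sum(),"rms",np.sqrt(np.mean(f(r)**2)),"base",np.percentile(L[b],[.5,99.5],axis=0).round(4).tolist())
    zr=L[m];A=np.c_[np.ones(m.sum()),zr[:,1]];print("rail z fit (y0 check)",np.linalg.lstsq(A,zr[:,2],rcond=None)[0])
    blue=(H[:,0]>100)&(H[:,0]<128)&(H[:,1]>100)&(abs(L[:,0])<.06)&(L[:,1]>.1)&(L[:,1]<.3)&(L[:,2]>.1)
    grey=(H[:,1]<70)&(H[:,2]>90)&(abs(L[:,0])<.06)&(abs(L[:,0])>.02)&(L[:,1]<-.1)&(L[:,2]>.195)
    red=((H[:,0]<4)|(H[:,0]>176))&(H[:,1]>200)&(L[:,2]>.2)&(L[:,0]<-.07)&(L[:,0]>-.12)&(abs(L[:,1])<.3)
    brass=(H[:,0]>18)&(H[:,0]<28)&(H[:,1]>140)&(abs(abs(L[:,0])-.034)<.015)&(abs(L[:,1])<.2)&(L[:,2]>.12)
    for k,mm in dict(blue=blue,axle=grey,knob=red,brass=brass).items():
        if mm.sum():print(k,mm.sum(),L[mm].mean(0).round(4),L[mm].min(0).round(3),L[mm].max(0).round(3))
E
python3 fit.py
```

```text
top q [ 0.60282152 -0.03        0.15549097] 642 rms 0.004115674657841267 base [[-0.0744, -0.2977, 0.0053], [0.0745, 0.254, 0.0166]]
rail z fit (y0 check) [ 0.14658009 -0.14216   ]
axle 219 [-0.0014 -0.2198  0.2061] [-0.055 -0.236  0.195] [ 0.055 -0.206  0.219]
side q [ 0.60390286 -0.03        0.15580786] 496 rms 0.004391141838675415 base [[-0.0733, -0.3023, 0.0061], [0.0748, 0.2487, 0.0168]]
rail z fit (y0 check) [ 0.14690215 -0.14125977]
blue 24 [-0.0055  0.1948  0.1464] [-0.041  0.189  0.131] [0.035 0.205 0.157]
axle 142 [-0.0105 -0.2257  0.2072] [-0.056 -0.238  0.196] [ 0.054 -0.208  0.213]
knob 33 [-0.0958 -0.2098  0.2332] [-0.104 -0.217  0.226] [-0.087 -0.199  0.238]
brass 38 [-0.0061 -0.0734  0.158 ] [-0.048 -0.083  0.151] [ 0.045 -0.061  0.163]
```

Emit:
carry_out([
  [-0.031,-0.0314,-0.019,0,0,0.14],
  [-0.062,-0.0628,-0.038,0,0,0.28],
  [-0.093,-0.0942,-0.057,0,0,0.42],
  [-0.124,-0.1256,-0.076,0,0,0.56],
  [-0.155,-0.157,-0.095,0,0,0.7],
], jaw=0)

```text
time: 0.6
tool_pos: [0.2872, 0.3081, 0.3008]
ee_rot: [-3.141, 0.0, 2.065]
wrist_force: [0.8, -0.5, 0.7]
width: 0.0577
finger_force: 0.0
```

Emit:
carry_out([
  [-0.046,-0.0043,0,0,0,0.0687],
  [-0.092,-0.0086,0,0,0,0.1374],
  [-0.138,-0.0129,0,0,0,0.2061],
  [-0.184,-0.0172,0,0,0,0.2748],
  [-0.23,-0.0215,0,0,0,0.3434],
])

```text
time: 1.1
tool_pos: [0.3785, 0.0958, 0.3002]
ee_rot: [3.141, -0.0, 1.724]
wrist_force: [0.9, 0.1, -0.2]
width: 0.0176
finger_force: 0.0
```

Emit:
carry_out([
  [-0.042,0.0107,0,0,0,0],
  [-0.084,0.0214,0,0,0,0],
  [-0.126,0.0321,0,0,0,0],
  [-0.168,0.0428,0,0,0,0],
  [-0.21,0.0535,0,0,0,0],
])

```text
time: 1.6
tool_pos: [0.4639, -0.1034, 0.3]
ee_rot: [-3.141, -0.001, 1.726]
wrist_force: [0.9, 0.9, 0.5]
width: 0.0004
finger_force: 0.0
```

Emit:
carry_out([
  [-0.042,0.0107,0,0,0,0],
  [-0.084,0.0214,0,0,0,0],
  [-0.126,0.0321,0,0,0,0],
  [-0.168,0.0428,0,0,0,0],
  [-0.208,0.0534,0,0,0,0],
])

```text
time: 2.1
tool_pos: [0.549, -0.3006, 0.2995]
ee_rot: [-3.141, -0.001, 1.726]
wrist_force: [0.6, -0.5, 0.1]
width: 0.0003
finger_force: 0.0
```

Emit:
carry_out([
  [0,0,0.025,0,0,0],
  [0,0,0.05,0,0,0],
  [0,0,0.075,0,0,0],
  [0,0,0.1,0,0,0],
  [0,0,0.105,0,0,0],
])

```text
time: 2.6
tool_pos: [0.547, -0.2977, 0.1905]
ee_rot: [-3.135, -0.006, 1.726]
wrist_force: [-1.4, 0.2, 0.1]
width: 0.0008
finger_force: 0.0
```

```bash
python3 - <<'E'
from bench import *
from h import *
for n in("side",):
    s=snapshot(n);I=s["img"]
    cv2.imwrite("pics/crop3.png",cv2.resize(I[140:285,205:345,::-1],None,fx=4,fy=4,interpolation=cv2.INTER_CUBIC))
o=get_obs();print(o["time"],o["tool_pos"],o["ee_rot"],o["wrist_force"],o["joint_positions"].round(3))
E
```

```text
2.65 [ 0.54739048 -0.29791005  0.19171202] [-3.1366933  -0.00462928  1.72631826] [-0.14177973 -0.04362456 -0.46545235] [-0.589  0.259  1.2    0.     1.689 -0.745]
```

View pics/crop3.png

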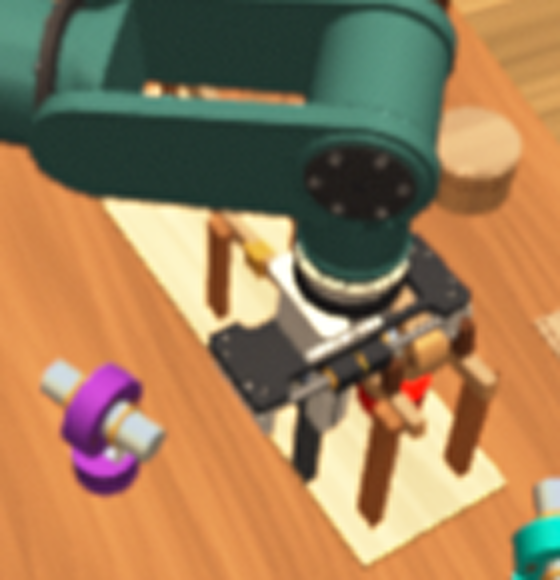

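The hand stands behind the knob (finger at about (310,400), roller at (435,345) untouched). Pushing the gate now.

Emit:
carry_out([
  [0.03,0,0.005,0,0,0],
  [0.055,0,0.01,0,0,0],
  [0.08,0,0.015,0,0,0],
  [0.1,0,0.02,0,0,0],
  [0.108,0,0.02,0,0,0],
])

```text
time: 3.15
tool_pos: [0.5333, -0.196, 0.1762]
ee_rot: [3.139, 0.013, 1.725]
wrist_force: [5.6, -19.9, -10.7]
width: 0.0002
finger_force: 10.2
```

Emit:
carry_out([
  [-0.012,0,-0.008,0,0,0],
  [-0.01,0.01,-0.045,0,0,0],
  [0.025,0.04,-0.05,0,0,0],
  [0.065,0.07,-0.05,0,0,0],
  [0.107,0.095,-0.045,0,0,0],
])

```text
time: 3.65
tool_pos: [0.6115, -0.0712, 0.2238]
ee_rot: [3.136, 0.001, 1.725]
wrist_force: [0.1, 0.0, 0.9]
width: 0.0007
finger_force: 0.0
```

```bash
cat > look.py <<'E'
import sys
from bench import *
from h import *
O=np.array([.6065,-.0522]);psi=.1556
def ramp(P):
    c,s=np.cos(psi),np.sin(psi);d=P[...,:2]-O
    return np.stack([c*d[...,0]+s*d[...,1],-s*d[...,0]+c*d[...,1],P[...,2]],-1)
if __name__=="__main__":
    tag=sys.argv[1]
    for n in sys.argv[2:]:
        t0=get_obs()["time"];s=snapshot(n);np.savez("%s_%s.npz"%(n,tag),**s);L=ramp(cloud(s));I=s["img"]
        hsv=cv2.cvtColor(I,cv2.COLOR_RGB2HSV)
        zr=L[...,2]-(.166-.141*L[...,1])
        hand=0
        axle=(abs(abs(L[...,0])-.036)<.022)&(zr>.002)&(zr<.022)&(L[...,1]<.22)&(L[...,1]>-.25)&(hsv[...,1]<90)
        drum=(abs(L[...,0])<.013)&(zr>.02)&(zr<.042)&(abs(L[...,1])<.25)&(hsv[...,0]>5)&(hsv[...,0]<28)&(hsv[...,1]>60)
        ball=((hsv[...,0]<4)|(hsv[...,0]>176))&(hsv[...,1]>180)&(L[...,2]>.15)&(abs(L[...,0]+.092)<.02)&(abs(L[...,1])<.25)
        for k,m in dict(axle=axle,drum=drum,ball=ball).items():
            if m.sum():
                y=L[m][:,1];print(t0,n,k,m.sum(),L[m].mean(0).round(4),np.percentile(y,[3,97]).round(4))
        c=I[130:290,180:360] if n=="side" else I[135:235,170:370]
        cv2.imwrite("pics/%s_%s.png"%(n,tag),cv2.resize(c[:,:,::-1],None,fx=3.7,fy=3.7,interpolation=cv2.INTER_CUBIC))
    o=get_obs();print(o["time"],ramp(o["tool_pos"]).round(4),o["wrist_force"].round(1))
E
python3 look.py a top side
```

```text
3.65 top axle 73 [-0.0164 -0.011   0.1805] [-0.197   0.2193]
3.65 top drum 13 [ 0.0015 -0.0918  0.2145] [-0.0953 -0.0887]
3.7 side axle 154 [-0.0059 -0.0624  0.187 ] [-0.0928  0.2139]
3.7 side drum 126 [-0.0018 -0.0814  0.2096] [-0.105  -0.0514]
3.7 side ball 29 [-0.0945 -0.1132  0.1863] [-0.1211 -0.1053]
3.75 [ 0.0024 -0.0147  0.2213] [ 0.2 -0.5 -0.1]
```

```bash
cat > rf.py <<'E'
from look import *
from scipy.optimize import minimize_scalar
def rollfit(s,lo,hi,verbose=True):
    L=ramp(cloud(s)).reshape(-1,3);L=L[np.isfinite(L).all(1)]
    out={}
    for k,r,m in(("drum",.038,abs(L[:,0])<.012),("axle",.016,(abs(L[:,0])>.018)&(abs(L[:,0])<.054))):
        P=L[m]
        def d(y0):return np.hypot(P[:,1]-y0,P[:,2]-(.166-.141*y0))-r
        g=np.arange(lo,hi,.001)
        c=[-np.sum(np.exp(-(d(y)/.003)**2)*(P[:,2]>.175-.141*y)) for y in g]
        y=g[int(np.argmin(c))]
        y=minimize_scalar(lambda y:-np.sum(np.exp(-(d(y)/.003)**2)*(P[:,2]>.175-.141*y)),bounds=(y-.003,y+.003),method="bounded").x
        out[k]=(round(y,4),int(-min(c)))
    return out
if __name__=="__main__":
    import sys
    for f in sys.argv[3:]:print(f,rollfit(dict(np.load(f)),float(sys.argv[1]),float(sys.argv[2])))
E
python3 rf.py -.23 -.15 top0.npz side0.npz;python3 rf.py -.14 -.03 top_a.npz side_a.npz
```

```text
top0.npz {'drum': (np.float64(-0.1994), 145), 'axle': (np.float64(-0.1974), 125)}
side0.npz {'drum': (np.float64(-0.2006), 123), 'axle': (np.float64(-0.2016), 105)}
top_a.npz {'drum': (np.float64(-0.0813), 26), 'axle': (np.float64(-0.0796), 20)}
side_a.npz {'drum': (np.float64(-0.0768), 102), 'axle': (np.float64(-0.0787), 90)}
```

View pics/side_a.png

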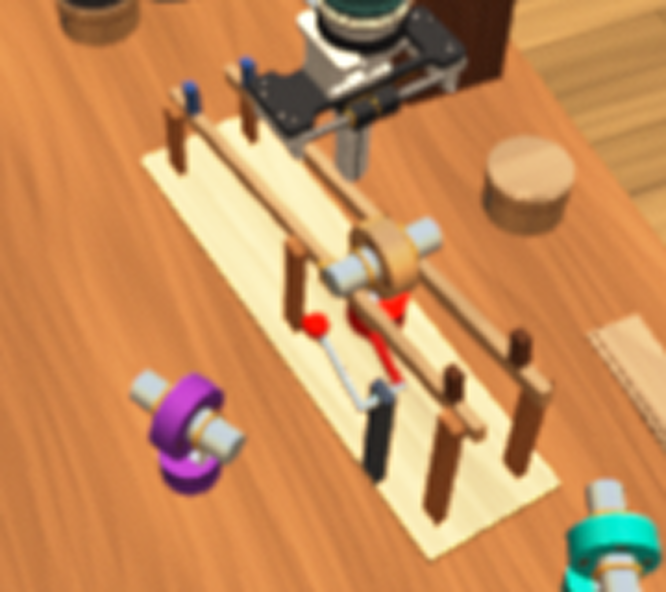

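```bash
python3 look.py b side; python3 rf.py -.14 -.03 side_b.npz
```

```text
3.75 side axle 149 [-0.0054 -0.0535  0.1856] [-0.0816  0.214 ]
3.75 side drum 125 [-0.0016 -0.071   0.2076] [-0.0947 -0.0409]
3.75 side ball 28 [-0.0946 -0.1131  0.1857] [-0.1198 -0.104 ]
3.8 [ 0.0012 -0.0174  0.2215] [-0.4 -0.7  0.6]
side_b.npz {'drum': (np.float64(-0.0662), 97), 'axle': (np.float64(-0.0675), 86)}
```

Side view: roller rolling free just short of the marks (drum (385,258)), gate lever laid over, hand just downhill. Measured y = -0.0655 at 3.75 s, about 0.215 m/s. I'll take up station ahead of the drum.

Emit:
carry_out([
  [0.041,0,0.016,0,0,0],
  [0.071,0,0.049,0,0,0],
  [0.088,0,0.078,0,0,0],
  [0.107,0,0.081,0,0,0],
  [0.126,0,0.084,0,0,0],
])

```text
time: 4.3
tool_pos: [0.5892, 0.052, 0.1361]
ee_rot: [-3.14, -0.0, 1.725]
wrist_force: [0.3, -0.1, 1.2]
width: 0.0006
finger_force: 0.0
```

Emit:
carry_out([
  [0.0185,0,0.0026,0,0,0],
  [0.035,0,0.005,0,0,0],
  [0.0495,0,0.007,0,0,0],
  [0.0615,0,0.0087,0,0,0],
  [0.0715,0,0.0101,0,0,0],
])

```text
time: 4.8
tool_pos: [0.5787, 0.124, 0.1265]
ee_rot: [3.141, 0.0, 1.726]
wrist_force: [0.1, -0.0, -0.0]
width: 0.0004
finger_force: 0.1
```

Emit:
carry_out([
  [0.008,0,0.0011,0,0,0],
  [0.014,0,0.002,0,0,0],
  [0.018,0,0.0025,0,0,0],
  [0.02,0,0.0028,0,0,0],
  [0.0205,0,0.0029,0,0,0],
])

```text
time: 5.3
tool_pos: [0.5756, 0.1437, 0.1235]
ee_rot: [3.141, 0.0, 1.726]
wrist_force: [0.5, 0.6, -0.6]
width: 0.0008
finger_force: 0.1
```

```bash
python3 look.py c side top; python3 rf.py 0 .2 side_c.npz top_c.npz
```

```text
5.3 side axle 122 [-0.0056  0.1509  0.1566] [0.1352 0.2164]
5.3 side drum 109 [-0.0017  0.1552  0.1754] [0.1224 0.1944]
5.3 side ball 29 [-0.0946 -0.1134  0.1865] [-0.1206 -0.1059]
5.35 top axle 182 [-0.0067  0.141   0.1582] [0.1363 0.158 ]
5.35 top drum 88 [-0.0013  0.1406  0.1777] [0.1254 0.1561]
5.4 [-0.0002  0.1983  0.1235] [ 0.3 -0.   0.6]
side_c.npz {'drum': (np.float64(0.1511), 67), 'axle': (np.float64(0.149), 63)}
top_c.npz {'drum': (np.float64(0.1537), 71), 'axle': (np.float64(0.1527), 78)}
```

View pics/side_c.png

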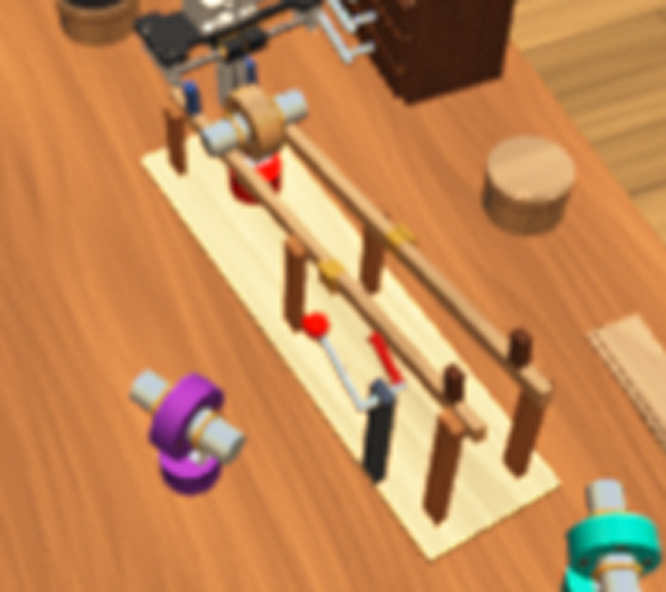

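The roller (drum (258,120)) is stopped against the finger at y ≈ 0.152, about 48 mm short of the rest position, and the cup hangs straight. I'll hold it there.

Emit:
carry_out([
  [0,0,0,0,0,0],
  [0,0,0,0,0,0],
  [0,0,0,0,0,0],
  [0,0,0,0,0,0],
  [0,0,0,0,0,0],
])

```text
time: 5.9
tool_pos: [0.5755, 0.1437, 0.1236]
ee_rot: [3.141, -0.0, 1.726]
wrist_force: [0.1, 1.2, -0.5]
width: 0.0002
finger_force: 0.3
```

Emit:
carry_out([
  [0,0,0,0,0,0],
  [0,0,0,0,0,0],
  [0,0,0,0,0,0],
  [0,0,0,0,0,0],
  [0,0,0,0,0,0],
])

```text
time: 6.4
tool_pos: [0.5756, 0.1437, 0.1235]
ee_rot: [3.141, 0.0, 1.726]
wrist_force: [-0.3, 0.9, -0.1]
width: 0.0006
finger_force: 0.3
```

Emit:
carry_out([
  [0,0,0,0,0,0],
  [0,0,0,0,0,0],
  [0,0,0,0,0,0],
  [0,0,0,0,0,0],
  [0,0,0,0,0,0],
])

```text
time: 6.9
tool_pos: [0.5755, 0.1437, 0.1235]
ee_rot: [3.141, -0.0, 1.726]
wrist_force: [0.9, 0.7, -0.0]
width: 0.0007
finger_force: 0.2
```

Emit:
carry_out([
  [0.001,0,0.0001,0,0,0],
  [0.003,0,0.0004,0,0,0],
  [0.006,0,0.0008,0,0,0],
  [0.0095,0,0.0013,0,0,0],
  [0.013,0,0.0018,0,0,0],
])

```text
time: 7.4
tool_pos: [0.5734, 0.1569, 0.1216]
ee_rot: [-3.142, -0.0, 1.726]
wrist_force: [-0.1, -0.9, 0.1]
width: 0.0003
finger_force: 0.0
```

Emit:
carry_out([
  [0.0035,0,0.0005,0,0,0],
  [0.007,0,0.001,0,0,0],
  [0.0105,0,0.0015,0,0,0],
  [0.0135,0,0.0019,0,0,0],
  [0.0165,0,0.0023,0,0,0],
])

```text
time: 7.9
tool_pos: [0.5709, 0.1732, 0.1193]
ee_rot: [3.142, -0.0, 1.726]
wrist_force: [-0.1, -0.1, -0.4]
width: 0.0008
finger_force: 0.0
```

Emit:
carry_out([
  [0.0025,0,0.0004,0,0,0],
  [0.005,0,0.0007,0,0,0],
  [0.007,0,0.001,0,0,0],
  [0.009,0,0.0013,0,0,0],
  [0.011,0,0.0016,0,0,0],
])

```text
time: 8.4
tool_pos: [0.5692, 0.1838, 0.1178]
ee_rot: [3.142, -0.0, 1.726]
wrist_force: [0.2, 0.4, -0.0]
width: 0.0005
finger_force: 0.0
```

Emit:
carry_out([
  [0.002,0,0.0003,0,0,0],
  [0.004,0,0.0006,0,0,0],
  [0.006,0,0.0008,0,0,0],
  [0.008,0,0.001,0,0,0],
  [0.01,0,0.0012,0,0,0],
])

```text
time: 8.9
tool_pos: [0.5677, 0.1938, 0.1166]
ee_rot: [3.141, -0.0, 1.726]
wrist_force: [-0.1, 0.6, 0.6]
width: 0.0004
finger_force: 0.0
```

```bash
python3 look.py d top side; python3 rf.py .12 .23 side_d.npz top_d.npz
```

```text
8.9 top axle 260 [-0.0042  0.1911  0.1513] [0.1811 0.2156]
8.9 top drum 129 [-0.001   0.1915  0.1715] [0.1678 0.2161]
8.95 side axle 119 [-0.0057  0.1924  0.1507] [0.1778 0.217 ]
8.95 side drum 106 [-0.0011  0.1997  0.1703] [0.1672 0.2461]
8.95 side ball 29 [-0.0942 -0.1127  0.1854] [-0.1204 -0.1046]
9.0 [-0.0003  0.2492  0.1165] [-0.4  0.6 -0.4]
side_d.npz {'drum': (np.float64(0.1932), 64), 'axle': (np.float64(0.1935), 62)}
top_d.npz {'drum': (np.float64(0.1963), 103), 'axle': (np.float64(0.1963), 124)}
```

Emit:
carry_out([
  [0.003,0,0.0004,0,0,0],
  [0.006,0,0.0008,0,0,0],
  [0.009,0,0.001,0,0,0],
  [0.012,0,0.001,0,0,0],
  [0.015,0,0.001,0,0,0],
])

```text
time: 9.5
tool_pos: [0.5653, 0.2087, 0.1156]
ee_rot: [3.142, -0.0, 1.726]
wrist_force: [0.1, -0.8, 0.4]
width: 0.0004
finger_force: 0.0
```

```bash
python3 look.py e top side; python3 rf.py .12 .23 side_e.npz top_e.npz; python3 - <<'E'
import cv2,numpy as np
a=dict(np.load("side_e.npz"))["img"][130:200,200:290,::-1];b=dict(np.load("top_e.npz"))["img"][150:220,180:270,::-1]
cv2.imwrite("pics/e2.png",cv2.resize(np.vstack([a,b]),None,fx=4.2,fy=4.2,interpolation=cv2.INTER_CUBIC))
E
```

```text
9.5 top axle 277 [-0.0039  0.1927  0.1512] [0.1809 0.2174]
9.5 top drum 151 [-0.0009  0.1965  0.1702] [0.1683 0.2262]
9.55 side axle 120 [-0.0069  0.1923  0.1505] [0.1777 0.2162]
9.55 side drum 84 [-0.0011  0.187   0.1708] [0.1653 0.2189]
9.55 side ball 29 [-0.0944 -0.1131  0.186 ] [-0.1209 -0.1027]
9.6 [-2.000e-04  2.644e-01  1.156e-01] [-0.   0.7  0.2]
side_e.npz {'drum': (np.float64(0.1943), 67), 'axle': (np.float64(0.1931), 54)}
top_e.npz {'drum': (np.float64(0.1955), 128), 'axle': (np.float64(0.1954), 109)}
```

View pics/e2.png

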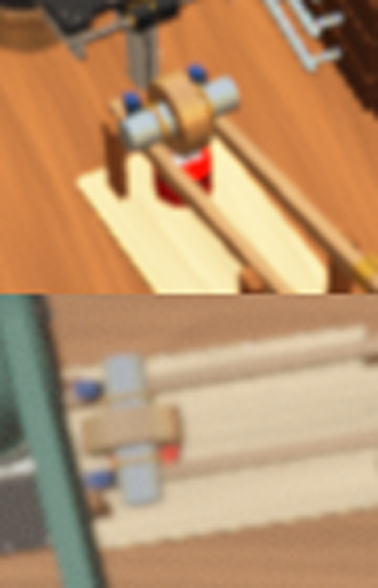

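The axle lies square against both blue stops (lower view: stops (88,388) and (100,480), axle touching both). It has not moved since the finger left. Retracting straight up.

Emit:
carry_out([
  [0.005,0,-0.01,0,0,0],
  [0.01,0,-0.03,0,0,0],
  [0.01,0,-0.06,0,0,0],
  [0.01,0,-0.09,0,0,0],
  [0.01,0,-0.12,0,0,0],
])

```text
time: 10.1
tool_pos: [0.5637, 0.2186, 0.2377]
ee_rot: [3.141, -0.0, 1.727]
wrist_force: [0.7, -0.0, -0.3]
width: 0.0004
finger_force: 0.0
```

Emit:
carry_out([
  [0,0,-0.02,0,0,0],
  [0,0,-0.03,0,0,0],
  [0,0,-0.03,0,0,0],
  [0,0,-0.03,0,0,0],
  [0,0,-0.03,0,0,0],
])

```text
time: 10.6
tool_pos: [0.5632, 0.2182, 0.2636]
ee_rot: [-3.138, 0.0, 1.726]
wrist_force: [0.1, -0.3, -0.7]
width: 0.0002
finger_force: 0.0
```

```bash
python3 look.py f side; python3 rf.py .12 .23 side_f.npz; python3 -c "
from bench import *
print(close_job())"
```

```text
10.6 side axle 126 [-0.007   0.1922  0.1508] [0.1777 0.2171]
10.6 side drum 83 [-0.0013  0.1883  0.1708] [0.165 0.22 ]
10.6 side ball 29 [-0.0944 -0.1131  0.186 ] [-0.1201 -0.104 ]
10.65 [-0.0009  0.2738  0.2636] [ 0.5 -0.2  0. ]
side_f.npz {'drum': (np.float64(0.1939), 65), 'axle': (np.float64(0.1927), 58)}
the job is handed in; nothing more can be done
None
```

I handed the job in at about 10.7 s with no verdict shown: the gate was open at about 1.15 rad, the roller was braked and held about 1.5 s at y ≈ 0.15 and then eased down, and at the end it lay square against both stops with the hand raised clear.

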